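# Hold the mould cover over its screw holes

## Robot

A 6-joint arm with a two-finger parallel gripper is mounted at the origin on the work surface. World frame = base frame: x ahead of the robot, y to its left, z up, the work surface at z = 0. Lengths are in mm, angles in rad, forces in N, time in s.
With the tool pointing down it reaches from about 300 to 775 mm from the base axis. Payload 14.6 kg.
Tool frame: the origin (TCP) lies midway between the tips of the shut fingers; the grasp point (between the pads) lies 19 mm behind it; z points along the fingers, y is the direction in which the jaws open and shut (so a half turn about z gives the same grasp; the last joint's range is limited). The gripper opens to 94 mm and grips with 3 to 60 N. Pads are 16 mm wide; open, the fingers measure 119 mm over their backs; the gripper's body (75 mm by 177 mm) begins 78 mm behind the grasp point.
Start: joints at [-1.407, 0.3, 1.521, -0, 1.321, -0.067], TCP at [125.81, -535.407, 205.446] pointing down, gripper open.
Joint ranges: [-3.03, 3.03], [-0.79, 2.21], [0.23, 2.52], [-1.04, 4.18], [0, 3.07], [-2.55, 2.55]. Speed limits (rad/s): [2.22, 2.22, 2.57, 3.14, 3.14, 3.14].

## Interface

Orientations are given as [roll, pitch, yaw] about the fixed x, y, z axes, in that order (R = Rz(yaw) Ry(pitch) Rx(roll)).
In Python, from cell import manip gives the robot as it stands.
- The arm moves only by the tool play_rows, never from a script. Its argument "commands" is a list of rows, each an object of numbers: "x", "y", "z": the shift along the tool's x, y, z in m; "wx", "wy", "wz": the turn, a rotation vector about the tool's x, y, z in degrees; "grip": the opening, from 0 (shut) to 1 (fully open). In form: [{"x": .., "y": .., "z": .., "wx": .., "wy": .., "wz": .., "grip": ..}, ...]. A call has 1 to 20 rows; each row shifts and turns the commanded pose from where the row before left it, along the tool's axes as they then stand; what a row does not reach is not made up. A row lasts 1/8 s, in which the tool goes at most 62.5 mm and 10.7 degrees, less where a joint would pass 70% of its speed; a pose out of reach is approached as far as the arm can. A call is refused whole if a number of a shift passes 0.0625 or a number of a turn 10.7, either way. A call with a gripper value outside its range is refused whole. The fingers move at their own pace and stop on an object; "squeeze" is the grip in N (left out, the last holds). Time passes only in rows, so rows that do not move let the fingers close. It gives the time, the measured TCP pose, the force and the opening at its end, in the units of the state.
- manip.read_state(): the state, without advancing time (a new reading comes with each control period).
- manip.camera(name): name is "scene" or "side" or "wrist"; returns (picture, depth): 420x560x3 uint8, red, green, blue; 420x560 float32, mm along the optical axis (not along the pixel's ray), 0 where there is no reading.
- manip.camera_info(name): a dict with "intrinsics" (3x3 intrinsics, pixels), "camera_from_world" (4x4, takes a point from world to camera coordinates); the wrist camera has in their place "tool_from_camera" (4x4, takes a point from camera to tool coordinates, whose origin is the TCP and whose axes are the flange's). Camera axes: x right, y up, looking along -z (the intrinsics and any distortion apply to the point x, -y, -z); pixel columns grow to the right and rows downward; lengths in mm; the calibration is good to about 2 mm. A picture is of the moment at which its call begins: read the wrist's pose just before it. camera_info takes no time and is no camera call.
- manip.sign_off(): hands the job in, once; it reports no verdict.
The state is a dict: "clock": time; "joints": joint angles; "qd": joint speeds; "effort": joint torques, N m; "eef_pos": TCP position; "eef_rot": TCP orientation; "wrist_force": force on the tool from outside, world axes, zero at the start; "moment": the same for the moment, N m; "finger_gap": finger opening in mm.
Only numpy, scipy, OpenCV 4.12 (cv2) and the standard library are available. Lean on these libraries where they do the work, as an engineer would, in place of code of your own. Each camera call takes 0.05 s, during which the arm holds its last target.

## Task

Take the wooden cover off the draining rack by its upright grip, gently (squeeze it with no more than about 25 N), and hold it level over the long butter mould, its three holes in line with the mould's three threaded holes so that I can put the screws in. Keep it hovering about 15 mm above the mould without ever touching the mould with it, leave everything else on the table where it is, and finish while still holding the cover there.

Things in the scene. Friction and masses are not known exactly. Their poses are not given: they have to be found in the camera images.
- cover_grip (a point): middle of the loose cover's upright grip, half-way up: a plain block 64 mm long (x), 20 mm thick (y), 50 mm tall, standing on the cover's plate. Its top is 25 mm above this point, the plate's top 25 mm below, the plate's underside 37 mm below. Axes: x along the cover towards its nose, y to its left, z up
- cover_hole_left (a point): centre of the 18 mm through-hole near the left corner of the cover's square end, at the underside; 49 mm behind the grip's middle (-x), 35 mm to its left (+y). Axes as the cover's
- cover_hole_right (a point): the like hole near the right corner of the square end, at the underside; 49 mm behind the grip's middle, 35 mm to its right (-y)
- cover_hole_nose (a point): the like hole in the nose, at the underside; 65 mm ahead of the grip's middle (+x), on the centre line
- cover: the loose pale-wood cover, 0.14 to 0.26 kg: a plate 12 mm thick, 150 x 100 mm, square at one end, narrowing to a 50 mm wide nose at the other, with an upright grip and three holes. Origin at its underside straight below the grip's middle; it reaches 65 mm behind (-x) and 85 mm ahead (+x). Axes as for cover_grip
- mould_top (a point): point on the long mould's top face, 60 mm above the table, right below the grip's middle when the cover is lined up. Axes: x towards the mould's nose, y to its left, z up
- mould_hole_left (a point): mouth of the threaded hole (brass insert 14 mm across, bore 8 mm) near the left corner of the mould's square end, in its top face; 49 mm behind mould_top, 35 mm to its left
- mould_hole_right (a point): the like threaded hole near the right corner of the square end; 49 mm behind mould_top, 35 mm to its right
- mould_hole_nose (a point): the like threaded hole in the nose; 65 mm ahead of mould_top on the centre line
- mould: the long mould, a pale-wood block 60 mm high with the cover's outline (150 x 100 mm, square end and 50 mm nose) and a round hollow 66 mm across in its top; clamped to the table, does not move. Origin on the table, 60 mm below mould_top
- rack: the low white plastic draining rack, fixed, 170 x 150 mm, 24 mm high, on whose slats the cover lies at the start; origin under its centre on the table
- round_mould: a round wooden mould, 120 mm across and 55 mm high, fixed, with two threaded holes: not the one the cover belongs to; origin under its centre. Do not run into it
- round_lid: loose round wooden lid, 100 mm across, with a knob, 34 mm high in all; origin under its centre. Leave it alone
- screw_cup: loose steel cup of brass wing screws, 64 mm across, 28 mm high; origin under its centre. Leave it alone
- spatula: loose wooden spatula lying flat; leave it alone
- brush: loose brush lying flat; leave it alone
Not all that is in view belongs to the job. Leave any purple look-alike of the cover alone.

How it is judged (in metres and radians):
On the way:
1. the cover is lifted off the rack in the fingers (contact force between cover and the fingers above 1 N and contact force between cover and rack below 0.1 N and height (world z) of cover above 0.045 m), for 0.2 s.
At the end, for the whole second after the job is handed in: The fingers hold the cover still, level (5 degrees), each hole within 5 mm horizontally of the matching threaded hole of the long mould, underside 5 to 25 mm above the mould, touching neither mould nor rack; loose things around within 30 mm of their start (horizontal distance between cover_hole_left and mould_hole_left below 0.005 m and horizontal distance between cover_hole_right and mould_hole_right below 0.005 m and horizontal distance between cover_hole_nose and mould_hole_nose below 0.005 m and z of cover_hole_left in the frame of mould_top between 0.005 and 0.025 m and z of cover_hole_right in the frame of mould_top between 0.005 and 0.025 m and z of cover_hole_nose in the frame of mould_top between 0.005 and 0.025 m and angle between cover_grip's own z axis and vertical below 0.09 rad and contact force between cover and the fingers above 1 N and contact force between cover and mould below 0.3 N and contact force between cover and rack below 0.3 N and linear speed of cover below 0.02 m/s and distance of each of round_lid, screw_cup, spatula, brush from where it was at the start of the episode below 0.03 m); the arm keeps its last pose, push and grip.
It fails at once if the cover's grip is squeezed too hard (over 35 N) (contact force between cover and the fingers above 70 N).
It fails at once if the cover touches the long mould (contact force between cover and mould above 0.5 N).
It fails at once if a bystander is pushed away (30 mm) (distance of any of round_lid, screw_cup, spatula, brush from where it was at the start of the episode above 0.03 m).
It also fails if it takes over 42 s, if anything falls off the work surface, if the arm or the gripper's body presses on something with over 40 N, if the wrist force passes 120 N, or if a joint passes its speed limit or range.

## Working session

There is one attempt and no reset: what is moved stays moved. The work goes in short steps, Python scripts to look and compute and a tool call to move; the robot and the scene stay as the last step left them, time stands still between calls to the robot, and variables do not carry over. Pictures are saved under pics/ and viewed, and the job is handed in when it is done.

Besides the shell and the picture viewer there is one more tool, called by a JSON object that holds its "fn" and its "kwargs". play_rows: Moves the arm, as the interface text tells. Its arguments: {"type":"object","properties":{"commands":{"type":"array"},"squeeze":{"type":"number"}},"required":["commands"]}

```bash
ls; mkdir -p pics; cat > h.py <<'E'
import numpy as np,cv2
from scipy.spatial.transform import Rotation as R
from cell import manip
def tool():
    s=manip.read_state();T=np.eye(4);T[:3,:3]=R.from_euler('xyz',s['eef_rot']).as_matrix();T[:3,3]=s['eef_pos'];return T
def grab(n):
    ci=manip.camera_info(n)
    if n=='wrist': W=tool()@np.array(ci['tool_from_camera'])
    else: W=np.linalg.inv(np.array(ci['camera_from_world']))
    p,d=manip.camera(n); K=np.array(ci['intrinsics'])
    return p,d,K,W
def cloud(d,K,W):
    v,u=np.mgrid[:d.shape[0],:d.shape[1]]
    P=np.stack([(u-K[0,2])*d/K[0,0],-(v-K[1,2])*d/K[1,1],-d],-1)
    P=P@W[:3,:3].T+W[:3,3]; P[d<=0]=np.nan
    return P
E
python3 - <<'E'
from h import *
print(manip.read_state())
for n in ['scene','side','wrist']:
    print(n,manip.camera_info(n))
    p,d,K,W=grab(n)
    cv2.imwrite(f'pics/{n}0.png',p[:,:,::-1]); np.savez(f'{n}0.npz',p=p,d=d,K=K,W=W)
E
```

```text
pics
{'clock': 0.0, 'joints': array([-1.40661452e+00,  3.00471911e-01,  1.52160901e+00,  6.95663317e-06,
        1.32065655e+00, -6.66287145e-02]), 'qd': array([-0.00127914, -0.00071862,  0.00036771, -0.00121058, -0.00093103,
        0.00189821]), 'effort': array([ 9.45769862e-04, -5.31805694e+01, -3.52739239e+01,  7.08472123e-02,
        2.44538515e-02, -1.03886248e-04]), 'eef_pos': array([ 125.76210111, -535.15845947,  204.87405811]), 'eef_rot': array([-3.14045082e+00, -8.29445833e-05,  2.30808751e-01]), 'wrist_force': array([-0.15044227,  1.09587167, -0.71555103]), 'moment': array([-0.02869963, -0.02143787, -0.01784498]), 'finger_gap': 93.90234897280794}
scene {'intrinsics': array([[423.8031684 ,   0.        , 283.04708493],
       [  0.        , 423.8031684 , 210.05562705],
       [  0.        ,   0.        ,   1.        ]]), 'camera_from_world': array([[ 2.49514506e-02,  9.99503388e-01, -1.92458571e-02,
        -8.41804252e+01],
       [-6.52226590e-01,  3.08660512e-02,  7.57395380e-01,
         2.82497722e+02],
       [ 7.57613292e-01, -6.34545366e-03,  6.52672840e-01,
        
[... 480 characters left out ...]
1.50829409e-01,  8.43443067e-01,  5.15610592e-01,
        -1.02145581e+03],
       [ 0.00000000e+00,  0.00000000e+00,  0.00000000e+00,
         1.00000000e+00]])}
wrist {'intrinsics': array([[335.7007811 ,   0.        , 277.27207382],
       [  0.        , 335.7007811 , 205.61321759],
       [  0.        ,   0.        ,   1.        ]]), 'tool_from_camera': array([[-8.99342217e-04,  9.63019960e-01,  2.69428558e-01,
         7.95994081e+01],
       [ 9.99999233e-01,  6.36581526e-04,  1.06262237e-03,
         2.21760385e-01],
       [ 8.51813305e-04,  2.69429307e-01, -9.63019794e-01,
        -1.79625181e+02],
       [ 0.00000000e+00,  0.00000000e+00,  0.00000000e+00,
         1.00000000e+00]])}
```

View pics/scene0.png

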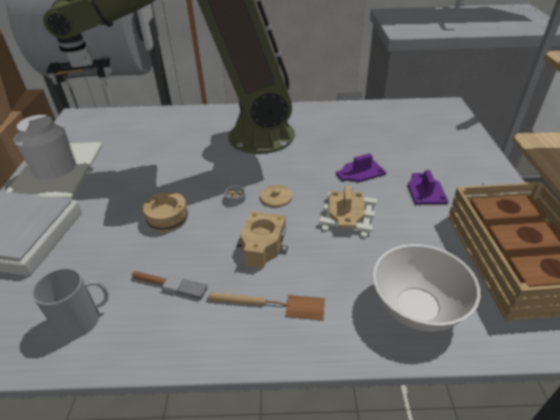

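View pics/side0.png

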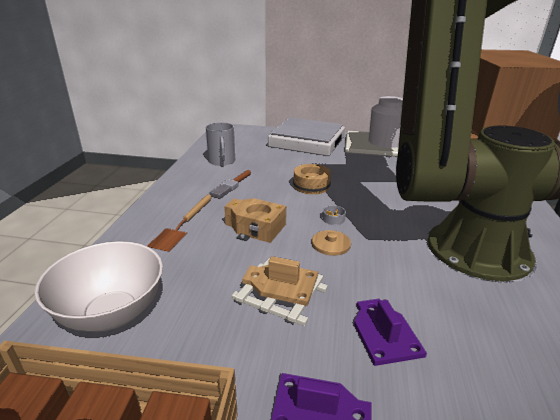

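View pics/wrist0.png

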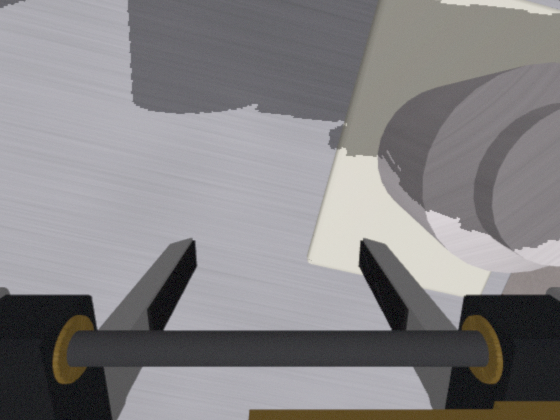

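The scene picture shows the long mould near (262,238) and the cover on the rack near (348,207). The purple look-alikes are at (360,168) and (428,188). Next I'll zoom in and get rough positions.

```bash
python3 - <<'E'
from h import *
z=np.load('scene0.npz');P=cloud(z['d'],z['K'],z['W'])
c=z['p'][150:270,220:400,::-1]
cv2.imwrite('pics/sc1.png',cv2.resize(c,None,fx=4.4,fy=4.4,interpolation=cv2.INTER_CUBIC))
s=np.load('side0.npz');Q=cloud(s['d'],s['K'],s['W'])
cv2.imwrite('pics/si1.png',cv2.resize(s['p'][180:325,210:370,::-1],None,fx=4,fy=4,interpolation=cv2.INTER_CUBIC))
for A,n in((P,'scene'),(Q,'side')):
    for nm,b in dict(mould=(350,750,-200,80),rack=(350,750,80,300)).items():
        x,y,zz=A[...,0],A[...,1],A[...,2]
        m=(x>b[0])&(x<b[1])&(y>b[2])&(y<b[3])
        for lo,hi in((28,45),(52,68),(75,100)):
            k=m&(zz>lo)&(zz<hi)
            if k.sum()>5: print(n,nm,lo,hi,k.sum(),np.median(A[k],0).round(1),np.nanmin(A[k],0).round(),np.nanmax(A[k],0).round())
for uv in [(262,238),(348,207),(345,195),(277,196),(235,195),(165,210)]: print(uv,P[uv[1],uv[0]].round(1))
E
```

```text
scene mould 28 45 480 [568.8  19.8  35. ] [ 354. -103.   28.] [669.  77.  45.]
scene mould 52 68 1097 [599.5  10.2  58.9] [504. -40.  52.] [666.  77.  64.]
scene rack 28 45 821 [487.6 247.3  35.1] [395. 207.  28.] [553. 300.  45.]
scene rack 52 68 37 [495.3 253.4  58.4] [434. 248.  52.] [499. 265.  68.]
scene rack 75 100 158 [485.7 261.4  85.2] [435. 246.  76.] [749. 299.  97.]
side mould 28 45 530 [568.1  45.7  35.7] [ 353. -103.   28.] [665.  77.  45.]
side mould 52 68 881 [581.1  14.3  58.7] [502. -47.  52.] [665.  78.  62.]
side rack 28 45 1351 [467.5 267.3  35.3] [393. 209.  28.] [549. 300.  45.]
side rack 52 68 193 [462.5 266.2  60.8] [430. 253.  52.] [749. 299.  68.]
side rack 75 100 362 [471.4 264.5  84.5] [431. 243.  75.] [750. 300.  96.]
(262, 238) [614.6  15.2  59.5]
(348, 207) [495.3 256.7  54.5]
(345, 195) [478.4 248.2  84.7]
(277, 196) [383.9  56.2  12.6]
(235, 195) [381.4 -73.   19.7]
(165, 210) [ 453.9 -273.    29.3]
```

View pics/sc1.png

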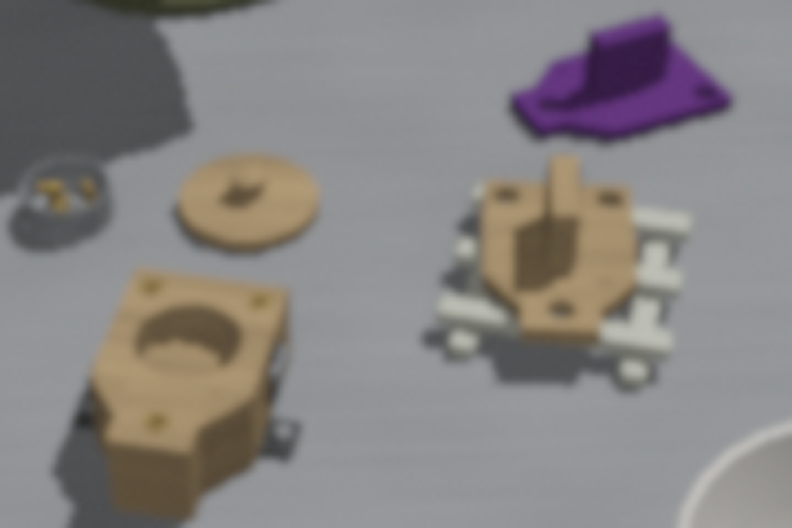

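View pics/si1.png

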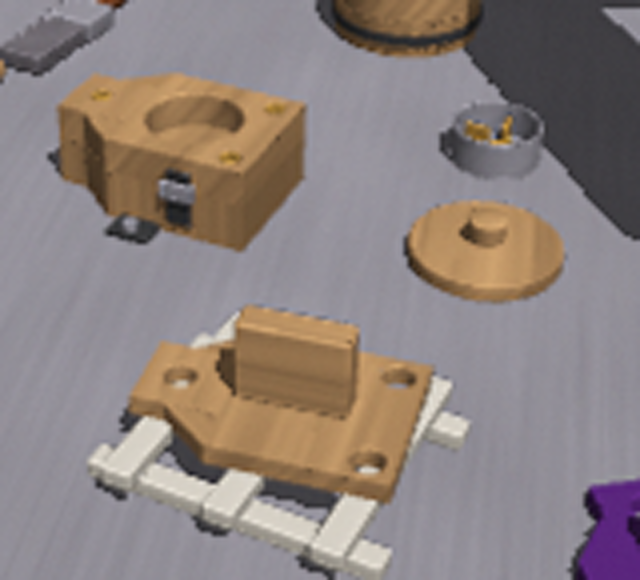

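The cover's nose points roughly to +x. Its grip is around (463,256), and the mould is around (590,13), also nose to +x. I'll move to look at the mould with the wrist camera.

{"fn": "play_rows", "kwargs": {"commands": [{"x": 0.02,"y": -0.018,"grip": 1},{"x": 0.0365,"y": -0.0325},{"x": 0.0365,"y": -0.0325},{"x": 0.0365,"y": -0.0325},{"x": 0.0365,"y": -0.0325},{"x": 0.0365,"y": -0.0325},{"x": 0.0365,"y": -0.0325},{"x": 0.0365,"y": -0.0325},{"x": 0.0365,"y": -0.0325},{"x": 0.0365,"y": -0.0325},{"x": 0.0365,"y": -0.0325},{"x": 0.0365,"y": -0.0325},{"x": 0.0365,"y": -0.0325},{"x": 0.0365,"y": -0.0325},{"x": 0.02,"y": -0.018,"wz": 8},{"wz": 8},{"wz": 8},{},{}]}}

```text
$.commands[0]: bad value
```

```bash
python3 - <<'E'
from h import *
s=manip.read_state();print(s['eef_pos'],s['eef_rot'],s['qd'].max())
p,d,K,W=grab('wrist')
cv2.imwrite('pics/w1.png',p[:,:,::-1]); np.savez('w1.npz',p=p,d=d,K=K,W=W)
E
```

```text
[ 125.77838733 -535.22545524  205.03407414] [-3.14072418e+00 -6.21949195e-05  2.30773911e-01] 0.0008585681011318212
```

View pics/w1.png

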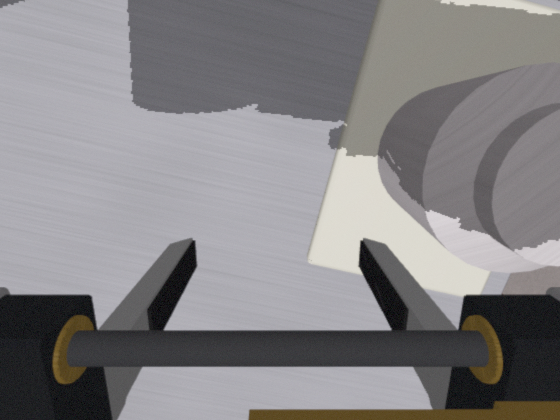

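The call was refused, probably because every row needs all its keys. I'll resend with full rows.

{"fn": "play_rows", "kwargs": {"commands": [{"x": 0.02,"y": -0.018,"z": 0,"wx": 0,"wy": 0,"wz": 0,"grip": 1},{"x": 0.0365,"y": -0.0325,"z": 0,"wx": 0,"wy": 0,"wz": 0,"grip": 1},{"x": 0.0365,"y": -0.0325,"z": 0,"wx": 0,"wy": 0,"wz": 0,"grip": 1},{"x": 0.0365,"y": -0.0325,"z": 0,"wx": 0,"wy": 0,"wz": 0,"grip": 1},{"x": 0.0365,"y": -0.0325,"z": 0,"wx": 0,"wy": 0,"wz": 0,"grip": 1},{"x": 0.0365,"y": -0.0325,"z": 0,"wx": 0,"wy": 0,"wz": 0,"grip": 1},{"x": 0.0365,"y": -0.0325,"z": 0,"wx": 0,"wy": 0,"wz": 0,"grip": 1},{"x": 0.0365,"y": -0.0325,"z": 0,"wx": 0,"wy": 0,"wz": 0,"grip": 1},{"x": 0.0365,"y": -0.0325,"z": 0,"wx": 0,"wy": 0,"wz": 0,"grip": 1},{"x": 0.0365,"y": -0.0325,"z": 0,"wx": 0,"wy": 0,"wz": 0,"grip": 1},{"x": 0.0365,"y": -0.0325,"z": 0,"wx": 0,"wy": 0,"wz": 0,"grip": 1},{"x": 0.0365,"y": -0.0325,"z": 0,"wx": 0,"wy": 0,"wz": 0,"grip": 1},{"x": 0.0365,"y": -0.0325,"z": 0,"wx": 0,"wy": 0,"wz": 0,"grip": 1},{"x": 0.0365,"y": -0.0325,"z": 0,"wx": 0,"wy": 0,"wz": 0,"grip": 1},{"x": 0.02,"y": -0.018,"z": 0,"wx": 0,"wy": 0,"wz": 8,"grip": 1},{"x": 0,"y": 0,"z": 0,"wx": 0,"wy": 0,"wz": 8,"grip": 1},{"x": 0,"y": 0,"z": 0,"wx": 0,"wy": 0,"wz": 8,"grip": 1},{"x": 0,"y": 0,"z": 0,"wx": 0,"wy": 0,"wz": 0,"grip": 1},{"x": 0,"y": 0,"z": 0,"wx": 0,"wy": 0,"wz": 0,"grip": 1}]}}

```text
clock: 2.58
eef_pos: [521.7, 28.6, 205.4]
eef_rot: [3.142, 0.0, -0.185]
wrist_force: [-0.2, -0.8, 0.3]
finger_gap: 94.4
```

```bash
python3 - <<'E'
from h import *
s=manip.read_state();print(s['eef_pos'],s['eef_rot'],s['qd'].max())
p,d,K,W=grab('wrist')
cv2.imwrite('pics/w2.png',p[:,:,::-1]); np.savez('w2.npz',p=p,d=d,K=K,W=W)
E
```

```text
[521.74219665  28.56091872 205.40843934] [ 3.14158547e+00  8.76091224e-05 -1.85125022e-01] 0.00862425326630192
```

View pics/w2.png

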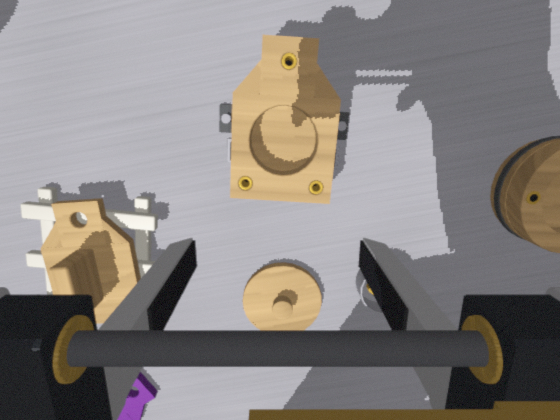

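The mould's brass inserts show clearly: nose (288,61), left (245,184), right (316,188).

```bash
cat >> h.py <<'E'
def ray(u,v,K,W,z):
    r=W[:3,:3]@np.array([(u-K[0,2])/K[0,0],-(v-K[1,2])/K[1,1],-1]); o=W[:3,3]
    return o+r*(z-o[2])/r[2]
MOD=np.array([[-49,35],[-49,-35],[65,0]],float) # left,right,nose
def fit(pts,mod=MOD):
    a=mod.mean(0);b=np.asarray(pts)[:,:2].mean(0)
    H=(mod-a).T@(np.asarray(pts)[:,:2]-b)
    th=np.arctan2(H[0,1]-H[1,0],H[0,0]+H[1,1]);Rm=np.array([[np.cos(th),-np.sin(th)],[np.sin(th),np.cos(th)]])
    t=b-Rm@a; return t,th,np.asarray(pts)[:,:2]-(mod@Rm.T+t)
E
python3 - <<'E'
from h import *
z=np.load('w2.npz');p,d,K,W=[z[k] for k in 'pdKW']
hsv=cv2.cvtColor(p,cv2.COLOR_RGB2HSV)
P=cloud(d,K,W);pts=[]
for u,v in((245,184),(316,188),(288,61)):
    w=p[v-13:v+14,u-13:u+14]; h=hsv[v-13:v+14,u-13:u+14].astype(int)
    m=((h[...,1]>165)|(h[...,2]<70)).astype(np.uint8)
    n,l,st,c=cv2.connectedComponentsWithStats(m);i=1+st[1:,4].argmax()
    x,y,ww,hh=st[i,:4]; 
    pu,pv=u-13+x+(ww-1)/2,v-13+y+(hh-1)/2
    print(pu,pv,st[i],c[i]+[u-13,v-13], np.median(P[v-12:v+13,u-12:u+13,2]))
    pts.append(ray(pu,pv,K,W,60))
t,th,r=fit(pts);print(t,th,r.round(2))
cv2.imwrite('pics/w2m.png',cv2.resize(p[30:210,210:350,::-1],None,fx=3.3,fy=3.3,interpolation=cv2.INTER_NEAREST))
k=(abs(P[...,2]-60)<4)
print('top z',np.median(P[k][:,2]))
k=(abs(P[...,2])<6);print('table',np.median(P[k][:,2]))
E
```

```text
245.0 183.0 [ 9  8  9  9 37] [245.10810811 182.75675676] nan
315.5 187.5 [ 8  9 10  8 41] [315.56097561 187.51219512] nan
288.5 60.5 [ 9  8 10 10 55] [288.29090909  60.05454545] nan
[578.21167287  12.37345088] -0.2484652227872911 [[-0.09 -0.08]
 [-0.23  0.1 ]
 [ 0.32 -0.03]]
top z 60.28118099500094
table 0.36511668529630015
```

View pics/w2m.png

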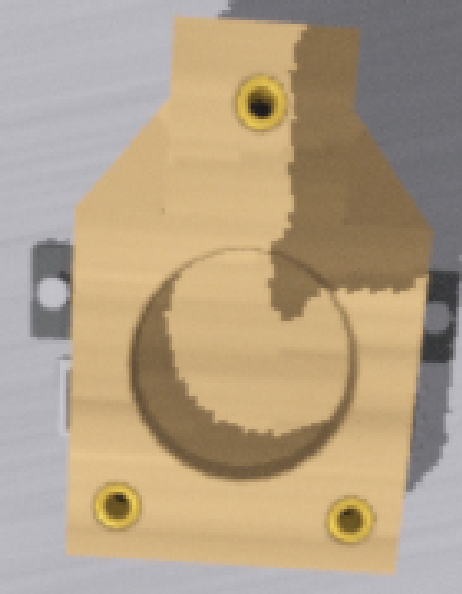

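The fit is sub-mm: mould at (578.2, 12.4), yaw −0.248. Next I'll look at the cover.

{"fn": "play_rows", "kwargs": {"commands": [{"x": -0.031,"y": -0.038,"z": 0,"wx": 0,"wy": 0,"wz": 0,"grip": 1},{"x": -0.031,"y": -0.038,"z": 0,"wx": 0,"wy": 0,"wz": 0,"grip": 1},{"x": -0.031,"y": -0.038,"z": 0,"wx": 0,"wy": 0,"wz": 0,"grip": 1},{"x": -0.031,"y": -0.038,"z": 0,"wx": 0,"wy": 0,"wz": 0,"grip": 1},{"x": -0.031,"y": -0.038,"z": 0,"wx": 0,"wy": 0,"wz": 0,"grip": 1},{"x": 0,"y": 0,"z": 0,"wx": 0,"wy": 0,"wz": -8,"grip": 1},{"x": 0,"y": 0,"z": 0,"wx": 0,"wy": 0,"wz": -8,"grip": 1},{"x": 0,"y": 0,"z": 0,"wx": 0,"wy": 0,"wz": 0,"grip": 1},{"x": 0,"y": 0,"z": 0,"wx": 0,"wy": 0,"wz": 0,"grip": 1}]}}

```text
clock: 3.75
eef_pos: [405.1, 244.1, 205.5]
eef_rot: [-3.142, -0.0, 0.089]
wrist_force: [0.0, -0.0, 0.2]
finger_gap: 93.7
```

```bash
python3 - <<'E'
from h import *
s=manip.read_state();print(s['eef_pos'],s['eef_rot'],s['qd'].max())
p,d,K,W=grab('wrist')
cv2.imwrite('pics/w3.png',p[:,:,::-1]); np.savez('w3.npz',p=p,d=d,K=K,W=W)
P=cloud(d,K,W);k=abs(P[...,2]-86)<4
k[:,:190]&=True
k&=(np.hypot(P[...,0]-463,P[...,1]-256)<60)
print(k.sum(),P[k].mean(0),cv2.minAreaRect(P[k][:,:2].astype(np.float32)),np.median(P[k],0))
k=(abs(P[...,2]-36)<4)&(np.hypot(P[...,0]-463,P[...,1]-256)<110);print(np.median(P[k],0))
E
```

```text
[405.09278058 244.13373308 205.46553761] [-3.14155626e+00 -4.04798796e-06  8.85281319e-02] 0.0013348183938843281
1661 [465.07013643 256.52162327  86.06175391] ((464.1113586425781, 256.6331481933594), (20.006366729736328, 63.89283752441406), 83.2846450805664) [465.49734057 256.50372047  86.13581351]
[473.87455123 255.02744004  36.30836104]
```

View pics/w3.png

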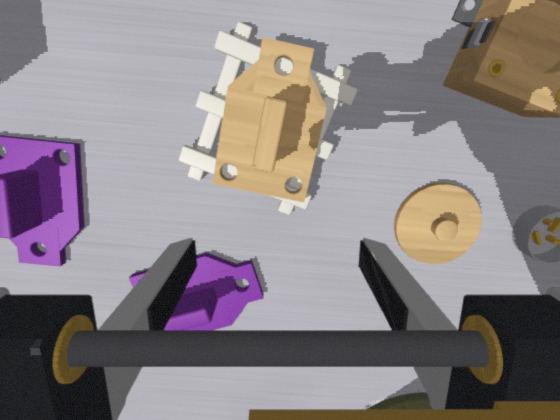

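The cover is seen with holes at nose (284,66), left (229,171) and right (293,185). The grip top is at (464,256.6) with yaw about −0.117. I'll refine with the holes.

```bash
python3 - <<'E'
from h import *
z=np.load('w3.npz');p,d,K,W=[z[k] for k in 'pdKW']
hsv=cv2.cvtColor(p,cv2.COLOR_RGB2HSV);pts=[]
for u,v in((229,171),(293,185),(284,66)):
    h=hsv[v-16:v+17,u-16:u+17].astype(int)
    m=((h[...,1]<75)).astype(np.uint8)
    n,l,st,c=cv2.connectedComponentsWithStats(m)
    i=l[13:20,13:20].ravel();i=np.bincount(i[i>0]).argmax()
    x,y,ww,hh=st[i,:4];pu,pv=u-16+x+(ww-1)/2,v-16+y+(hh-1)/2
    print(pu,pv,st[i]); pts.append(ray(pu,pv,K,W,36))
t,th,r=fit(pts);print(t,th,r.round(2))
cv2.imwrite('pics/w3m.png',cv2.resize(p[30:210,200:350,::-1],None,fx=3.3,fy=3.3,interpolation=cv2.INTER_NEAREST))
E
```

```text
229.0 170.5 [  8   8  17  16 205]
293.0 184.0 [  8   8  17  15 193]
283.5 65.5 [  7   7  18  18 269]
[464.46743324 256.73966388] -0.12014807236504163 [[ 0.69 -0.69]
 [ 0.6   0.46]
 [-1.29  0.23]]
```

View pics/w3m.png

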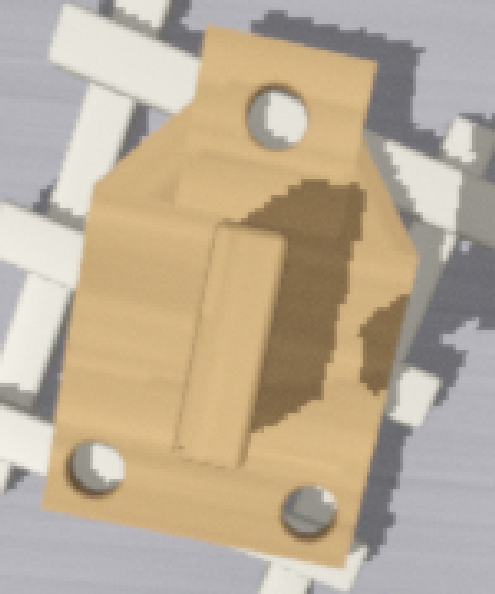

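{"fn": "play_rows", "kwargs": {"commands": [{"x": 0.03,"y": -0.0037,"z": 0,"wx": 0,"wy": 0,"wz": 0,"grip": 1},{"x": 0.03,"y": -0.0037,"z": 0,"wx": 0,"wy": 0,"wz": 0,"grip": 1},{"x": 0,"y": 0,"z": 0,"wx": 0,"wy": 0,"wz": 6,"grip": 1},{"x": 0,"y": 0,"z": 0.03,"wx": 0,"wy": 0,"wz": 5.8,"grip": 1},{"x": 0,"y": 0,"z": 0.04,"wx": 0,"wy": 0,"wz": 0,"grip": 1},{"x": 0,"y": 0,"z": 0.03,"wx": 0,"wy": 0,"wz": 0,"grip": 1},{"x": 0,"y": 0,"z": 0,"wx": 0,"wy": 0,"wz": 0,"grip": 1},{"x": 0,"y": 0,"z": 0,"wx": 0,"wy": 0,"wz": 0,"grip": 1}], "squeeze": 20}}

```text
clock: 4.8
eef_pos: [464.8, 257.3, 106.8]
eef_rot: [-3.141, -0.001, -0.116]
wrist_force: [0.9, 0.7, 0.5]
finger_gap: 94.1
```

```bash
python3 - <<'E'
from h import *
s=manip.read_state();print(s['eef_pos'],s['eef_rot'],s['finger_gap'])
T=tool();print(T[:3,:3].T@(np.array([464.3,256.7,43])-T[:3,3]), s['eef_rot'][2]+.118)
p,d,K,W=grab('wrist')
cv2.imwrite('pics/w4.png',p[:,:,::-1])
E
```

```text
[464.76300352 257.29620547 106.78450656] [-3.14073164e+00 -1.40970855e-03 -1.15515185e-01] 94.1177045862733
[-0.48111728  0.70051566 63.7833122 ] 0.002484815038059973
```

View pics/w4.png

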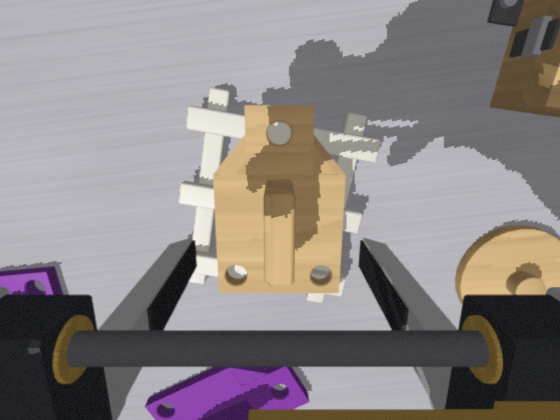

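Aligned: the grip is centred at column 279, between the fingers. I'll descend, then close gently.

{"fn": "play_rows", "kwargs": {"commands": [{"x": -0.0005,"y": 0.0006,"z": 0.02,"wx": 0,"wy": 0,"wz": 0,"grip": 1},{"x": 0,"y": 0,"z": 0.02,"wx": 0,"wy": 0,"wz": 0,"grip": 1},{"x": 0,"y": 0,"z": 0.015,"wx": 0,"wy": 0,"wz": 0,"grip": 1},{"x": 0,"y": 0,"z": 0.008,"wx": 0,"wy": 0,"wz": 0,"grip": 1},{"x": 0,"y": 0,"z": 0,"wx": 0,"wy": 0,"wz": 0,"grip": 1},{"x": 0,"y": 0,"z": 0,"wx": 0,"wy": 0,"wz": 0,"grip": 0.5},{"x": 0,"y": 0,"z": 0,"wx": 0,"wy": 0,"wz": 0,"grip": 0.35},{"x": 0,"y": 0,"z": 0,"wx": 0,"wy": 0,"wz": 0,"grip": 0.28}], "squeeze": 20}}

```text
clock: 5.85
eef_pos: [463.7, 256.6, 42.7]
eef_rot: [-3.141, -0.0, -0.115]
wrist_force: [-0.2, 0.0, -1.2]
finger_gap: 67.2
```

{"fn": "play_rows", "kwargs": {"commands": [{"x": 0,"y": 0,"z": 0,"wx": 0,"wy": 0,"wz": 0,"grip": 0.25},{"x": 0,"y": 0,"z": 0,"wx": 0,"wy": 0,"wz": 0,"grip": 0.22},{"x": 0,"y": 0,"z": 0,"wx": 0,"wy": 0,"wz": 0,"grip": 0.19},{"x": 0,"y": 0,"z": 0,"wx": 0,"wy": 0,"wz": 0,"grip": 0.1},{"x": 0,"y": 0,"z": 0,"wx": 0,"wy": 0,"wz": 0,"grip": 0.0},{"x": 0,"y": 0,"z": 0,"wx": 0,"wy": 0,"wz": 0,"grip": 0.0},{"x": 0,"y": 0,"z": 0,"wx": 0,"wy": 0,"wz": 0,"grip": 0.0},{"x": 0,"y": 0,"z": 0,"wx": 0,"wy": 0,"wz": 0,"grip": 0.0}], "squeeze": 20}}

```text
clock: 6.85
eef_pos: [463.6, 256.6, 42.4]
eef_rot: [3.142, -0.0, -0.115]
wrist_force: [0.0, 0.2, 0.5]
finger_gap: 19.7
```

Gripped, with the gap at 19.7 mm. I'll lift and look.

{"fn": "play_rows", "kwargs": {"commands": [{"x": 0,"y": 0,"z": -0.006,"wx": 0,"wy": 0,"wz": 0,"grip": 0},{"x": 0,"y": 0,"z": -0.015,"wx": 0,"wy": 0,"wz": 0,"grip": 0},{"x": 0,"y": 0,"z": -0.025,"wx": 0,"wy": 0,"wz": 0,"grip": 0},{"x": 0,"y": 0,"z": -0.03,"wx": 0,"wy": 0,"wz": 0,"grip": 0},{"x": 0,"y": 0,"z": -0.025,"wx": 0,"wy": 0,"wz": 0,"grip": 0},{"x": 0,"y": 0,"z": -0.015,"wx": 0,"wy": 0,"wz": 0,"grip": 0},{"x": 0,"y": 0,"z": 0,"wx": 0,"wy": 0,"wz": 0,"grip": 0},{"x": 0,"y": 0,"z": 0,"wx": 0,"wy": 0,"wz": 0,"grip": 0}]}}

```text
clock: 7.85
eef_pos: [463.2, 256.4, 157.6]
eef_rot: [3.141, 0.001, -0.115]
wrist_force: [0.4, 0.3, -3.0]
finger_gap: 19.5
```

```bash
python3 - <<'E'
from h import *
s=manip.read_state();print(s['eef_pos'],s['eef_rot'],s['finger_gap'],s['wrist_force'])
for n in ('wrist','side'):
    p,d,K,W=grab(n)
    cv2.imwrite(f'pics/{n}5.png',p[:,:,::-1]); np.savez(f'{n}5.npz',p=p,d=d,K=K,W=W,T=tool())
E
```

```text
[463.17581231 256.3757812  157.57479747] [ 3.14088154e+00  1.17991485e-03 -1.14765206e-01] 19.54960511689262 [ 0.37350852  0.34694177 -2.96734396]
```

View pics/wrist5.png

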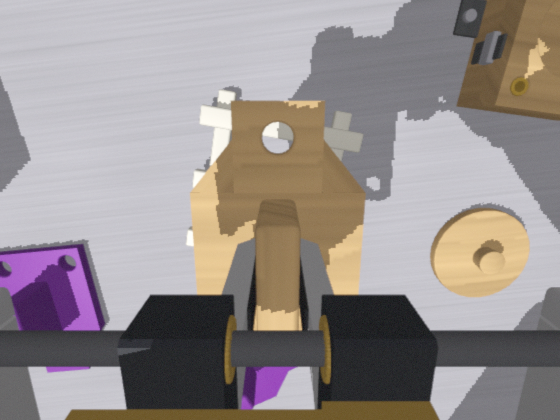

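View pics/side5.png

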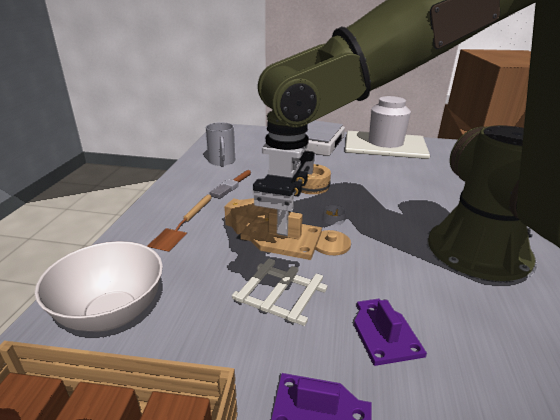

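The cover is up off the rack, in the fingers. Next I'll measure its pose relative to the tool from the wrist depth: plate tilt, nose hole and plate outline.

```bash
cat > meas.py <<'E'
from h import *
def meas(f):
    z=np.load(f);p,d,K,W,T=[z[k] for k in ('p','d','K','W','T')]
    C=np.linalg.inv(T)@W   # tool_from_camera
    P=cloud(d,K,C)  # tool coords: plate top ~ z=+?
    k=(P[...,2]>-5)&(P[...,2]<25)&(abs(P[...,1])<65)&(P[...,0]>-70)&(P[...,0]<100)
    hsv=cv2.cvtColor(p,cv2.COLOR_RGB2HSV); k&=hsv[...,1]>80
    k2=k&(np.hypot(P[...,0]-65,P[...,1])>12)
    q=P[k2]; A=np.c_[q[:,:2],np.ones(len(q))]
    for _ in range(4):
        c=np.linalg.lstsq(A,q[:,2],rcond=None)[0]; e=q[:,2]-A@c; g=abs(e)<3; q=q[g];A=A[g]
    print('plate z=',c[2],'slopes x,y deg',np.degrees(c[:2]),len(q))
    # nose hole
    u0,v0=277,137
    m=((hsv[...,1]<75)).astype(np.uint8)[v0-26:v0+27,u0-26:u0+27]
    n,l,st,cc=cv2.connectedComponentsWithStats(m);i=l[20:33,20:33].ravel();i=np.bincount(i[i>0]).argmax()
    x,y,w,h=st[i,:4];print('px',st[i]);pu,pv=u0-26+x+(w-1)/2,v0-26+y+(h-1)/2
    r=C[:3,:3]@np.array([(pu-K[0,2])/K[0,0],-(pv-K[1,2])/K[1,1],-1]);o=C[:3,3]
    s=(c[2]+c[0]*65-o[2])/r[2];print('nose hole tool xyz',(o+r*s).round(2))
    # side edges of the square part and nose edges
    for x0,x1 in((-5,5),(5,15),(15,22),(68,74),(76,82)):
        s=k&(abs(P[...,2]-(c[2]+c[0]*P[...,0]+c[1]*P[...,1]))<3)&(P[...,0]>x0)&(P[...,0]<x1);
        if s.sum()>10: print(x0,P[s][:,1].min().round(1),P[s][:,1].max().round(1))
    s=k&(abs(P[...,1])<20); print('nose tip x',P[s][:,0].max())
    g=(P[...,2]<-30)&(P[...,2]>-55)&(abs(P[...,1])<14)&(P[...,0]>12)&(P[...,0]<45)
    if g.sum()>10: print('grip top',P[g].min(0),P[g].max(0),np.median(P[g],0)); 
    for x0 in (18,22,26):
        s=g&(abs(P[...,0]-x0)<2)
        if s.sum(): print(x0,P[s][:,1].min(),P[s][:,1].max())
import sys
meas(sys.argv[1])
E
python3 meas.py wrist5.npz
```

```text
plate z= 5.960168240699456 slopes x,y deg [-0.0003876   0.05322325] 19104
px [ 10  10  33  33 834]
nose hole tool xyz [66.35 -0.49  5.96]
-5 -50.3 48.9
5 -50.3 49.3
15 -50.2 49.4
68 -25.0 24.5
76 -25.0 24.6
nose tip x 85.06622385021754
grip top [ 12.02515201 -10.24366737 -46.26023461] [ 33.05241439   9.80343458 -30.13192237] [ 2.45986053e+01 -2.34056071e-02 -4.36675819e+01]
18 -9.810255260140254 9.332089223477004
22 -10.24366736611117 9.8034345762383
26 -10.242670786387565 9.71063044899412
```

The cover is level in the tool (under 0.1°), with yaw about 0 and a centre offset of about (0.5, −0.3) mm. The plate underside is 18 mm below the TCP. I'll carry it high over the mould.

{"fn": "play_rows", "kwargs": {"commands": [{"x": 0.0071,"y": 0.0115,"z": 0,"wx": 0,"wy": 0,"wz": 0,"grip": 0},{"x": 0.0142,"y": 0.023,"z": 0,"wx": 0,"wy": 0,"wz": 0,"grip": 0},{"x": 0.0198,"y": 0.0321,"z": 0,"wx": 0,"wy": 0,"wz": 0,"grip": 0},{"x": 0.0227,"y": 0.0367,"z": 0,"wx": 0,"wy": 0,"wz": 0,"grip": 0},{"x": 0.0227,"y": 0.0367,"z": 0,"wx": 0,"wy": 0,"wz": 0,"grip": 0},{"x": 0.0198,"y": 0.0321,"z": 0,"wx": 0,"wy": 0,"wz": 0,"grip": 0},{"x": 0.017,"y": 0.0275,"z": 0,"wx": 0,"wy": 0,"wz": 0,"grip": 0},{"x": 0.0113,"y": 0.0184,"z": 0,"wx": 0,"wy": 0,"wz": 0,"grip": 0},{"x": 0.0071,"y": 0.0115,"z": 0,"wx": 0,"wy": 0,"wz": 0,"grip": 0},{"x": 0,"y": 0,"z": 0,"wx": 0,"wy": 0,"wz": 3.83,"grip": 0},{"x": 0,"y": 0,"z": 0,"wx": 0,"wy": 0,"wz": 3.83,"grip": 0},{"x": 0,"y": 0,"z": 0,"wx": 0,"wy": 0,"wz": 0,"grip": 0},{"x": 0,"y": 0,"z": 0,"wx": 0,"wy": 0,"wz": 0,"grip": 0},{"x": 0,"y": 0,"z": 0,"wx": 0,"wy": 0,"wz": 0,"grip": 0}]}}

```text
clock: 9.7
eef_pos: [578.0, 12.5, 158.5]
eef_rot: [-3.142, -0.0, -0.247]
wrist_force: [-0.4, -0.8, -2.2]
finger_gap: 19.4
```

```bash
python3 - <<'E'
from h import *
s=manip.read_state();print(s['eef_pos'],s['eef_rot'],s['finger_gap'],s['wrist_force'])
for n in ('wrist',):
    p,d,K,W=grab(n)
    cv2.imwrite(f'pics/{n}6.png',p[:,:,::-1]); np.savez(f'{n}6.npz',p=p,d=d,K=K,W=W,T=tool())
E
python3 meas.py wrist6.npz
```

```text
[578.03826732  12.46935031 158.4641288 ] [-3.14154141e+00 -3.65631500e-05 -2.47348342e-01] 19.435121093322547 [-0.37318491 -0.78224375 -2.20866739]
plate z= 6.050896659205438 slopes x,y deg [0.03725913 0.06343268] 19078
px [24 15  7  7 38]
nose hole tool xyz [70.51 -0.16  6.09]
-5 -50.1 48.8
5 -50.2 48.9
15 -50.1 48.8
68 -25.1 24.2
76 -24.9 24.4
nose tip x 84.98117873624419
grip top [ 12.00870199 -10.50188918 -45.90815109] [ 32.95147661   9.5843598  -30.11760854] [ 24.58921475  -0.22414582 -43.54629489]
18 -10.022143678040925 9.164921505394858
22 -10.501889176968596 9.584359796299498
26 -10.402553649032592 9.517381448869116
```

View pics/wrist6.png

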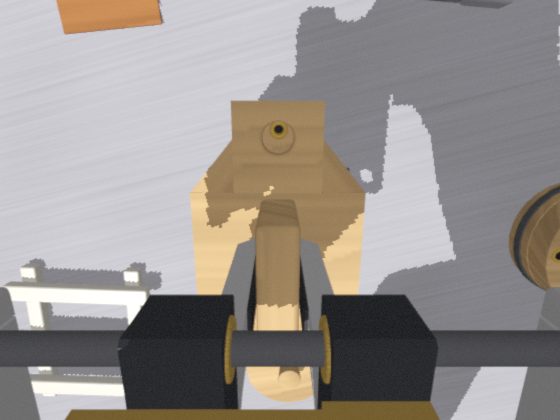

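The nose insert shows through the nose hole at (279,129). I'll compare it with the cover's hole, and take a side and scene check.

```bash
python3 - <<'E'
from h import *
z=np.load('wrist6.npz');p,d,K,W,T=[z[k] for k in ('p','d','K','W','T')]
c=p[90:180,230:330,::-1];cv2.imwrite('pics/w6m.png',cv2.resize(c,None,fx=6,fy=6,interpolation=cv2.INTER_NEAREST))
q=ray(278.5,129.3,K,W,60)
th=-.2485;e=np.array([578.2,12.4])+65*np.array([np.cos(th),np.sin(th)]);print(q,'expected',e)
print('insert in tool',np.linalg.inv(T)@np.r_[q,1])
E
```

```text
[641.6831816   -4.05549957  60.        ] expected [641.20335844  -3.58677033]
insert in tool [65.76442383  0.3526015  98.4288614   1.        ]
```

View pics/w6m.png

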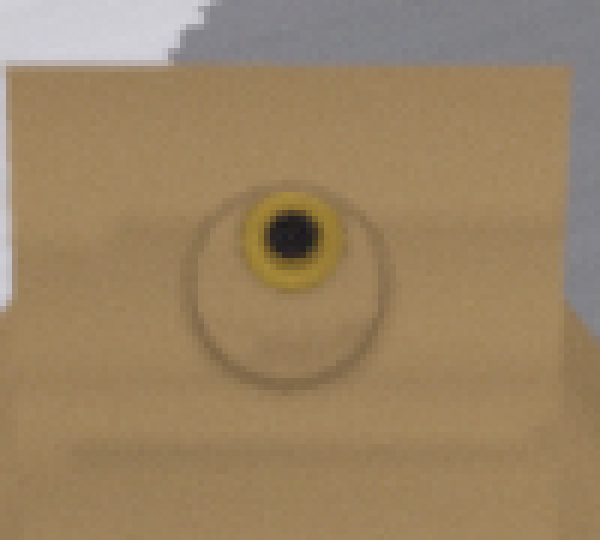

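The nose hole and insert agree to about 0.6 mm in tool coordinates. I'll descend to roughly 15 mm clearance.

{"fn": "play_rows", "kwargs": {"commands": [{"x": 0,"y": 0.0005,"z": 0.008,"wx": 0,"wy": 0,"wz": 0,"grip": 0},{"x": 0,"y": 0,"z": 0.012,"wx": 0,"wy": 0,"wz": 0,"grip": 0},{"x": 0,"y": 0,"z": 0.012,"wx": 0,"wy": 0,"wz": 0,"grip": 0},{"x": 0,"y": 0,"z": 0.01,"wx": 0,"wy": 0,"wz": 0,"grip": 0},{"x": 0,"y": 0,"z": 0.008,"wx": 0,"wy": 0,"wz": 0,"grip": 0},{"x": 0,"y": 0,"z": 0.006,"wx": 0,"wy": 0,"wz": 0,"grip": 0},{"x": 0,"y": 0,"z": 0.005,"wx": 0,"wy": 0,"wz": 0,"grip": 0},{"x": 0,"y": 0,"z": 0.003,"wx": 0,"wy": 0,"wz": 0,"grip": 0},{"x": 0,"y": 0,"z": 0,"wx": 0,"wy": 0,"wz": 0,"grip": 0},{"x": 0,"y": 0,"z": 0,"wx": 0,"wy": 0,"wz": 0,"grip": 0},{"x": 0,"y": 0,"z": 0,"wx": 0,"wy": 0,"wz": 0,"grip": 0},{"x": 0,"y": 0,"z": 0,"wx": 0,"wy": 0,"wz": 0,"grip": 0}]}}

```text
clock: 11.25
eef_pos: [578.0, 11.8, 94.6]
eef_rot: [-3.142, -0.0, -0.249]
wrist_force: [0.7, -0.3, -2.4]
finger_gap: 19.6
```

```bash
python3 - <<'E'
from h import *
s=manip.read_state();print(s['eef_pos'],s['eef_rot'],s['finger_gap'],s['wrist_force'],abs(s['qd']).max())
for n in ('wrist','side','scene'):
    p,d,K,W=grab(n)
    np.savez(f'{n}7.npz',p=p,d=d,K=K,W=W,T=tool())
    a={'wrist':(90,180,220,340),'side':(170,260,200,320),'scene':(180,280,210,330)}[n]
    cv2.imwrite(f'pics/{n}7.png',cv2.resize(p[a[0]:a[1],a[2]:a[3],::-1],None,fx=5,fy=5,interpolation=cv2.INTER_CUBIC))
E
python3 meas.py wrist7.npz
```

```text
[577.97048478  11.83755932  94.5616691 ] [-3.14154299e+00 -2.03154324e-04 -2.48519151e-01] 19.61905469251969 [ 0.68962807 -0.34837707 -2.38571854] 0.0023890651218019293
plate z= 6.048172996326413 slopes x,y deg [0.05078412 0.0662837 ] 19123
px [22 19 10  8 63]
nose hole tool xyz [68.15 -0.36  6.11]
-5 -50.2 49.2
5 -50.2 49.5
15 -50.2 49.4
68 -25.0 24.4
76 -24.8 24.3
nose tip x 85.02900989326977
grip top [ 12.00120093 -10.38191246 -45.73384385] [ 32.86772019   9.68391147 -30.01861208] [ 24.57414101  -0.16478976 -43.54980549]
18 -10.000376155771704 9.1828308915421
22 -10.38191246422701 9.683911473092266
26 -10.360525107917633 9.593685749543809
```

View pics/wrist7.png

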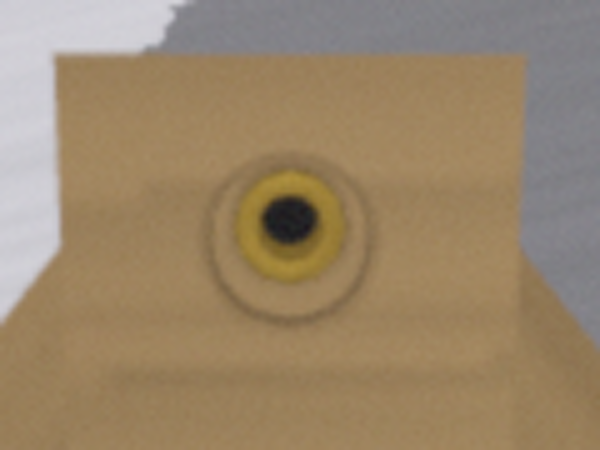

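View pics/side7.png

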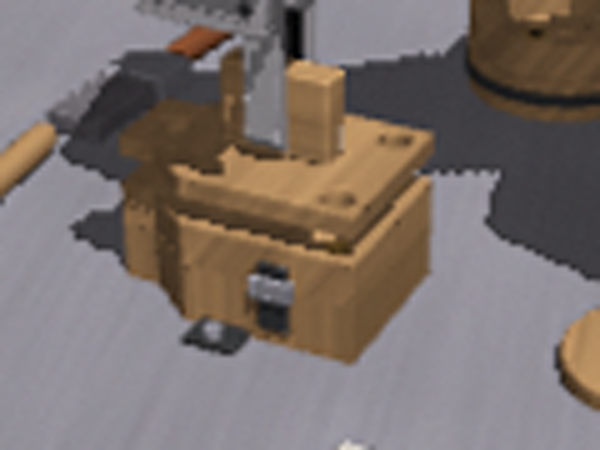

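View pics/scene7.png

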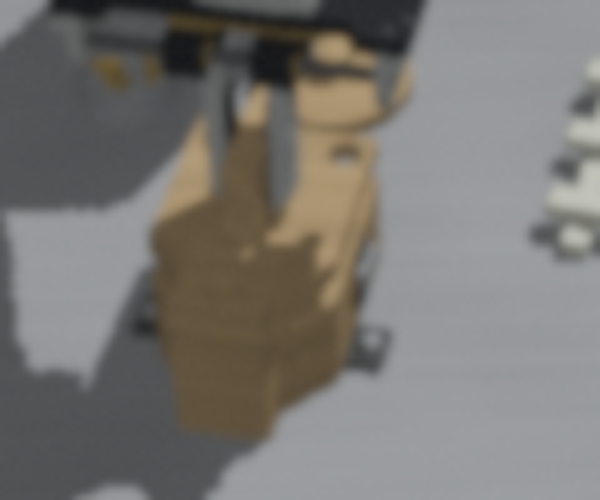

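Clearance is about 16.6 mm, and the insert is nearly concentric in the nose hole. One independent check with the side camera: the cover plate's outline now against the mould top before.

```bash
python3 - <<'E'
from h import *
th=-.2485;R2=np.array([[np.cos(th),np.sin(th)],[-np.sin(th),np.cos(th)]])
for f,zc in(('side0.npz',60),('side7.npz',88.6)):
    z=np.load(f);P=cloud(z['d'],z['K'],z['W']);q=P[np.isfinite(P[...,0])]
    m=(q[:,:2]-[578.2,12.4])@R2.T
    k=(abs(q[:,2]-zc)<4)&(abs(m[:,0])<110)&(abs(m[:,1])<75);m=m[k]
    print(f,'z',np.median(q[k][:,2]))
    for a in(-60,-35,0,15):
        s=m[abs(m[:,0]-a)<6]; print(' at x',a,'y max',np.sort(s[:,1])[-3:].round(1))
    for b in(-30,-15,15,30):
        s=m[abs(m[:,1]-b)<5]; print(' at y',b,'x min/max',s[:,0].min().round(1),s[:,0].max().round(1))
s0=np.load('scene0.npz')
s=manip.read_state();print(s['clock'],s['eef_pos'],abs(s['qd']).max())
E
```

```text
side0.npz z 58.96494696956319
 at x -60 y max [47.8 48.2 48.5]
 at x -35 y max [49.9 50.2 51.5]
 at x 0 y max [48.6 50.2 51. ]
 at x 15 y max [47.7 48.5 48.7]
 at y -30 x min/max -66.2 82.4
 at y -15 x min/max -65.3 84.9
 at y 15 x min/max -65.8 86.0
 at y 30 x min/max -64.9 77.5
side7.npz z 87.19829105837522
 at x -60 y max [48.  49.1 50.2]
 at x -35 y max [48.5 48.6 50.3]
 at x 0 y max [49.5 49.6 50.1]
 at x 15 y max [49.4 49.9 49.9]
 at y -30 x min/max -66.3 69.6
 at y -15 x min/max -65.1 83.3
 at y 15 x min/max -65.9 82.6
 at y 30 x min/max -65.3 79.0
11.4 [577.92409595  11.84383717  94.48333517] 0.001308416540859544
```

The side camera puts both outlines in the same place to about 1 mm, and the arm is still. Handing in.

```bash
python3 -c "
from cell import manip
print(manip.sign_off()); s=manip.read_state(); print(s['eef_pos'],s['finger_gap'])"
```

```text
the job is handed in; nothing more can be done
None
the job is handed in; nothing more can be done
```

I gripped the cover by its upright grip with the squeeze set to 20 N and lifted it off the rack. I handed the job in with the cover still held over the long mould, at about 11.4 s on the robot's clock.

My last checks before handing in:
- **Height and level:** the underside was about 16.5 mm above the mould, and the plate was level to about 0.1°.
- **Alignment:** the cover's centre was within about 0.5 mm of the mould's, and its yaw agreed to about 0.3°. The side camera, checked separately, put the cover's outline on the mould's to about 1 mm.
- **Holes:** through the nose hole, the brass insert looked nearly central. I could not see through the two rear holes at the end, so their alignment follows from the measured pose.
- **Contact and grip:** the arm was still. The force reading showed little beyond the cover's weight, so no sign that it touched the mould.
- **Bystanders:** I did not measure the loose things again at the end, but everything on the path was passed with plenty of height.

One measurement disagreed slightly. The hole-centre fit on the cover, made while it lay on the rack, was off by up to 1.3 mm at the nose hole, so I relied on the grip and plate edges instead. My first move call was refused because its rows were missing numbers, and nothing moved.

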